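# Wedge up the rocking kitchen scale and zero it

### The arm

A 6-joint arm with a two-finger parallel gripper is mounted at the origin on a cart in front of the work surface, level with it; the furniture and walls round the work are solid. World frame = base frame: x ahead of the robot, y to its left, z up, the work surface at z = 0. Lengths are in m, angles in rad, forces in N, time in s.
With the tool pointing down it reaches from about 0.35 to 0.975 m from the base axis. Payload 4.9 kg.
Tool frame: the origin (TCP) lies at the very end of the fingers, on their centre line; the grasp point (between the pads) lies 19 mm behind it; z points along the fingers, y is the line along which they close (so a half turn about z gives the same grasp; the last joint's range is limited). The gripper opens to 85 mm and grips with 20 to 120 N. Pads are 22 mm wide; open, the fingers measure 114 mm over their backs; the gripper's body (76 mm by 85 mm) begins 54 mm behind the grasp point. The pads swing forward as they close: fully open they stand 13 mm farther back than shut.
Start: joints at [1.139, 0.053, 1.613, -0, 1.476, -0.119], TCP at [0.192, 0.595, 0.231] pointing down, gripper open.
Joint ranges: [-3.01, 3.01], [-1.01, 2.22], [0.06, 2.58], [-1.02, 4.17], [0.09, 2.62], [-3.14, 3.14]. Speed limits (rad/s): [2.57, 2.57, 3.14, 3.14, 3.14, 3.14].

### API

Orientations are given as a rotation vector (axis times angle).
In Python, from rig import readout, imaging, manip gives the robot as it stands. The module is installed in compiled form; this text tells all that it offers.
- The arm moves only by the shell command python3 -m crank 'ROWS'. ROWS is JSON, a list of rows, each an object of numbers: "x", "y", "z": the shift along the world's x, y, z in mm; "yaw": the turn about the world's z in rad; "claw": the finger opening in mm, from 0 to 85.4. In form: [{"x": .., "y": .., "z": .., "yaw": .., "claw": ..}, ...]. A call has exactly 5 rows; each row shifts and turns the commanded pose from where the row before left it; what a row does not reach is not made up. A row lasts 1/8 s, in which the tool goes at most 62.5 mm and 10.7 degrees, less where a joint would pass 70% of its speed; a pose out of reach is approached as far as the arm can. A call with a gripper value outside its range is refused whole. The fingers move at their own pace and stop on an object; the grip force is fixed at half the most. Time passes only in rows, so rows that do not move let the fingers close, or fill a call up. It gives the time, the measured TCP pose, the force, the opening and the grip force at its end, in the units of the state.
- readout.sense(): the state, without advancing time (a new reading comes with each control period).
- imaging.snapshot(name): name is "side" or "top"; returns the picture (384x512x3 uint8, red, green, blue); there is no depth.
- imaging.calibration(name): a dict with "camera_matrix" (3x3 intrinsics, pixels), "rvec" (rotation vector, rad) and "tvec" (3), from world to camera coordinates, as OpenCV has them. Camera axes: x right, y down, z forward; pixel columns grow to the right and rows downward; lengths in m; the calibration is good to about 2 mm. A picture is of the moment at which its call begins. calibration takes no time and is no camera call.
- manip.job_done(): hands the job in; it is judged then, once.
The state is a dict: "t": time; "q": joint angles; "joint_vel": joint speeds; "joint_efforts": joint torques, N m; "tcp_pos": TCP position; "tool_rot": TCP orientation; "force": force on the tool from outside, world axes, zero at the start; "wrist_torque": the same for the moment, N m; "opening": finger opening in m; "finger_force": force on a finger pad.
Only numpy, scipy, OpenCV 4.12 (cv2) and the standard library are available. Lean on these libraries where they do the work, as an engineer would, in place of code of your own. Each camera call takes 0.05 s, during which the arm holds its last target. There are 200 camera calls.

### The job

The kitchen scale rocks, because its near left foot is screwed in and hangs clear of the worktop. Take the wooden wedge out of its narrow tray, lay it down flat on the worktop and let go, then take it again and push it, thin end first, under that foot until it jams tight, without lifting the scale out of level or shoving it along, and let go so that it stays there. Then press the scale's zero key fully down and release it, leaving the lemon, spice jar and tin where they are.

Things in the scene. Friction and masses are not known exactly. Their poses are not given: they have to be found in the camera images.
- scale: Loose white kitchen scale, steel pan, 170 (x) by 240 mm (y), 2.0 to 2.9 kg. Origin on the worktop under its centre, z up, x away from its black display strip (which faces the robot), y to its left. Housing 20 to 46 mm above the worktop, pan top 51 mm. Rubber feet, diameter 20, height 20 mm, at (62,95), (62,-95), (-62,-95) mm; the fourth, at (-62,95), is screwed in and hangs clear.
- foot_place (a point): Point on the housing's underside, on the short foot's axis: scale frame (-62,95,20) mm, 25 mm in from the left side, 23 mm from the front. The short foot is a firm rubber disc, diameter 20 mm; the gap below it is 7 to 15 mm, different each time, not measured. Scale stands level on its other feet (heavy at the far right); about 6 to 9 N up under it lift it; pushed on when jammed, it slides.
- wedge: Plain wooden wedge, 60 g, 100 long, 40 wide, tapering evenly from 24 thick at the butt to 4 mm at the thin end, alike on both faces. Origin at its middle; x to the thin end, y across the thickness, z across the width. Starts on its edge in the tray (z up, top 45 mm above the worktop). Flat on either face, y is within 0.1 rad of vertical. Leaned over sideways by 25 degrees or more it falls flat.
- wedge_tip (a point): Middle of the wedge's thin end, 50 mm along x from its origin. (The wedge's centre of mass lies 12 mm from the origin towards the butt; jammed, it holds by friction. Pushing it in, 5 to 7 N mean it is tight; over about 8 N may begin to slide or lift the scale.)
- tray: Fixed narrow grey tray, 124 mm (x) by 40 mm (y), walls 5 mm thick and 16 mm high, floor 5 mm thick; origin on the worktop under its centre. The wedge stands in it lengthwise, the thin end towards the tray's +x. It is too narrow (30 mm inside) for the wedge to lie flat in it. The worktop between tray and scale (round x = 0.53, y = 0.085 m) is clear.
- key_top (a point): Centre of the top of the zero key, a round grey key 24 mm in diameter near the right front corner of the scale, at (-60, -70, 52.5) mm in the scale's frame. It is pressed straight down 4 mm; this takes 2 N at first and 3.6 N at the end.
- zero_key (a joint): Travel of the zero key: 0 up, 0.004 m fully down; springs back.
- lemon: Lemon, 78x55x56 mm, behind the work. Leave alone.
- spice_jar: Spice jar with a red cap, 45 mm in diameter, 106 mm high, behind the work. Leave alone.
- tin: Food tin, 75 mm in diameter, 58 mm high, right of the scale. Leave alone.

How it is judged:
On the way, in this order (a step that is already met when the one before it is completed fails the run):
1. the wedge lies flat on the worktop, let go (angle between the y axis of wedge and the z axis of scale, either way round below 0.2 rad and height (world z) of wedge below 0.02 m and contact force between the fingers and wedge below 0.1 N and linear speed of wedge below 0.02 m/s), for 0.2 s.
2. the wedge is jammed under the short foot and let go, the scale level (contact force between wedge and scale above 1 N and horizontal distance between wedge and foot_place below 0.06 m and angle between the y axis of wedge and the z axis of scale, either way round below 0.2 rad and angle between scale's own z axis and vertical below 0.01 rad and contact force between the fingers and wedge below 0.1 N), for 0.3 s.
3. the zero key is pressed down (value of joint zero_key above 0.003 m), for 0.05 s.
At the end, for the whole second after the job is handed in: The wedge, flat (within 0.2 rad) and let go, is jammed under the short foot (its middle within 60 mm of the foot's axis in plan, pressing on the scale with more than 1 N); the scale is at rest and level within 0.01 rad; the zero key is up again (under 1 mm) (all of step 2 and value of joint zero_key below 0.001 m and linear speed of each of scale, wedge below 0.01 m/s); the robot touches nothing.
It fails at once if the scale is shoved along by more than 10 mm (distance of scale from where it was at the start of the episode above 0.01 m).
It fails at once if the scale is tipped by more than 0.06 rad (angle between scale's own z axis and vertical above 0.06 rad).
It fails at once if lemon, spice jar or tin is moved by more than 25 mm (distance of any of lemon, spice_jar, tin from where it was at the start of the episode above 0.025 m).
It also fails if it takes over 64 s, if anything falls off the work surface, if the arm or the gripper's body presses on something with over 40 N, if the wrist force passes 120 N, or if a joint passes its speed limit or range.

## Working session

There is one attempt and no reset: what is moved stays moved. The work goes in short steps, Python scripts to look and compute and a shell command to move; the robot and the scene stay as the last step left them, time stands still between calls to the robot, and variables do not carry over. Pictures are saved under pics/ and viewed, at most 12 in all, crops included, and the job is handed in when it is done.

```bash
mkdir -p pics; python3 - <<'E'
from rig import readout, imaging
import cv2
for n in("top","side"):
    im=imaging.snapshot(n); cv2.imwrite(f"pics/{n}0.png",im[:,:,::-1]); c=imaging.calibration(n)
    print(n,c)
print(readout.sense())
E
```

```text
top {'camera_matrix': array([[367.1780541 ,   0.        , 263.80318422],
       [  0.        , 367.1780541 , 196.14752556],
       [  0.        ,   0.        ,   1.        ]]), 'rvec': array([ 2.16639419, -2.1717642 ,  0.08758933]), 'tvec': array([-0.09746639,  0.62630528,  0.95392495])}
side {'camera_matrix': array([[479.22084419,   0.        , 258.99002195],
       [  0.        , 479.22084419, 186.38492126],
       [  0.        ,   0.        ,   1.        ]]), 'rvec': array([ 2.17584762, -0.57755178,  0.26913058]), 'tvec': array([-0.58979942,  0.18737019,  1.10096808])}
{'t': 0.1, 'q': array([ 1.13900505e+00,  5.32778871e-02,  1.61414907e+00, -2.07913822e-05,
        1.47601764e+00, -1.19017033e-01]), 'joint_vel': array([-0.00017553,  0.00126207, -0.00212768, -0.00086342, -0.00074481,
       -0.00027235]), 'joint_efforts': array([ 1.30701974e-04, -3.94907963e+01, -3.71361208e+01, -1.19750493e-04,
        3.96990072e-03, -1.27316602e-05]), 'tcp_pos': array([0.19208905, 0.59415495, 0.23019855]), 'tool_rot': array([-4.89225835e-01, -3.10277548e+00,  2.80781546e-03]), 'force': array([ 0.00845788,  0.01476294, -0.42392159]), 'wrist_torque': array([-0.00904725, -0.00079718,  0.03358199]), 'finger_force': 0.0, 'opening': 0.0856404054859587}
```

View pics/top0.png

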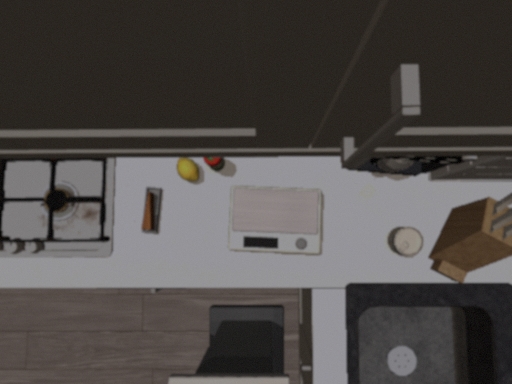

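View pics/side0.png

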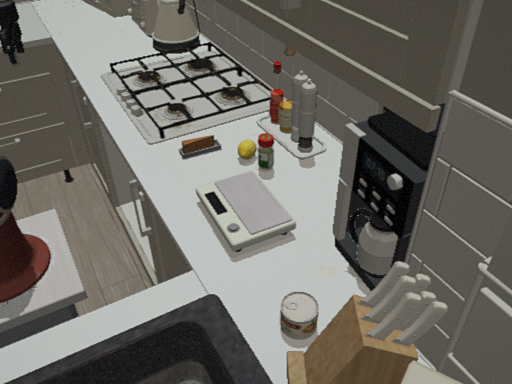

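The top view shows the tray and wedge at about (150,210), the scale at (275,220), its key at (301,244), and the lemon and jar behind at (188,168) and (214,160). The side view shows the same: wedge at (198,144), scale at (245,208). Next I'll measure them.

```bash
cat > h.py <<'E'
import numpy as np, cv2
from rig import imaging, readout
def ray(n,uv,z):
    c=imaging.calibration(n); R=cv2.Rodrigues(c["rvec"])[0]; C=-R.T@c["tvec"]
    uv=np.atleast_2d(np.float64(uv)); d=np.c_[uv,np.ones(len(uv))]@np.linalg.inv(c["camera_matrix"]).T@R
    return C+d*((z-C[2])/d[:,2])[:,None]
def proj(n,P):
    c=imaging.calibration(n); return cv2.projectPoints(np.float64(P).reshape(-1,1,3),c["rvec"],c["tvec"],c["camera_matrix"],None)[0][:,0]
def big(m):
    k=max(cv2.findContours(m.astype(np.uint8),cv2.RETR_EXTERNAL,cv2.CHAIN_APPROX_NONE)[0],key=cv2.contourArea); return k[:,0,:]
E
python3 - <<'E'
from h import *
im=cv2.imread("pics/top0.png"); hsv=cv2.cvtColor(im,cv2.COLOR_BGR2HSV)
s=im[170:270,120:340]; 
H,S,V=[hsv[...,i].astype(int) for i in range(3)]
box=np.zeros(V.shape,bool); box[180:240,135:170]=1
wood=big(box&(S>90)&(V>40)); r=cv2.minAreaRect(wood); print("wood",r, ray("top",cv2.boxPoints(r),.045).round(4), ray("top",[r[0]],.045))
tr=big(box&(V<150)); r=cv2.minAreaRect(tr); print("tray",r,ray("top",cv2.boxPoints(r),.016).round(4))
cv2.imwrite("pics/c1.png",np.hstack([cv2.resize(im[180:240,130:175],None,fx=7,fy=7,interpolation=cv2.INTER_CUBIC),cv2.resize(im[180:260,220:330],None,fx=4,fy=5.25,interpolation=cv2.INTER_CUBIC)]))
E
```

```text
wood ((147.0, 210.5), (37.0, 8.0), 90.0) [[0.6365 0.2199 0.045 ]
 [0.6364 0.1987 0.045 ]
 [0.5391 0.1961 0.045 ]
 [0.5391 0.2171 0.045 ]] [[0.58754481 0.20796057 0.045     ]]
tray ((152.2195281982422, 210.02439880371094), (21.202856063842773, 49.47332763671875), 6.34019136428833) [[0.5273 0.2376 0.016 ]
 [0.6607 0.2266 0.016 ]
 [0.6541 0.1688 0.016 ]
 [0.521  0.1805 0.016 ]]
```

View pics/c1.png

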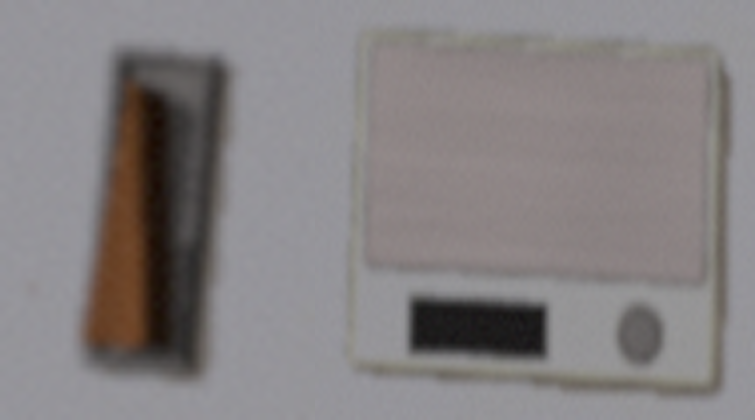

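The crop shows the wedge with its thin end up (+x) at about (148.6,190.9) and its butt middle at (146.4,228.9). It also shows the housing corners and the key.

```bash
python3 - <<'E'
from h import *
f=lambda x,y:(220+(x-315)/4-.5,180+y/5.25-.5)
w=ray("top",[(148.6,190.9),(146.4,228.9)],.045); print("wedge tip,butt",w.round(4),np.linalg.norm(w[0]-w[1]), np.arctan2(*(w[0]-w[1])[[1,0]]))
P=ray("top",[f(362,32),f(718,45),f(716,385),f(352,364)],.046); k=ray("top",[f(640,333)],.0525)[0]
print(P.round(4),"key",k.round(4))
M=np.array([(85,120),(85,-120),(-85,-120),(-85,120)])/1e3
def fit(A,B):
    a,b=A.mean(0),B.mean(0); h=(A-a).T@(B-b); t=np.arctan2(h[0,1]-h[1,0],h[0,0]+h[1,1]); R=np.array([[np.cos(t),-np.sin(t)],[np.sin(t),np.cos(t)]]); return t,R,b-R@a
t,R,o=fit(M,P[:,:2]); print("yaw",t,"o",o, "res",(M@R.T+o-P[:,:2]).round(4).tolist())
print("foot",R@[-.062,.095]+o,"key pred",R@[-.06,-.07]+o)
# same from side view
im=cv2.imread("pics/side0.png")
cv2.imwrite("pics/c2.png",cv2.resize(im[125:255,170:305],None,fx=4.4,fy=4.4,interpolation=cv2.INTER_CUBIC))
x=lambda P:((proj("side",P)-[170,125]+.5)*4.4).round().tolist()
print("side: corners",x(np.c_[M@R.T+o,np.full(4,.046)]),"wedge",x(w))
E
```

```text
wedge tip,butt [[0.6393 0.2051 0.045 ]
 [0.5394 0.2082 0.045 ]] 0.10003382910566445 -0.030861831501445735
[[ 0.6526 -0.0135  0.046 ]
 [ 0.6453 -0.2476  0.046 ]
 [ 0.4768 -0.2436  0.046 ]
 [ 0.4874 -0.008   0.046 ]] key [ 0.5026 -0.1942  0.0525]
yaw -0.03483975033587972 o [ 0.56553717 -0.12813757] res [[0.0021, 0.0023], [0.001, -0.0035], [-0.0004, -0.0015], [-0.0026, 0.0027]]
foot [ 0.5068839  -0.03103559] key pred [ 0.50313529 -0.19600513]
side: corners [[370.0, 199.0], [570.0, 429.0], [287.0, 533.0], [115.0, 278.0]] wedge [[199.0, 47.0], [63.0, 84.0]]
```

View pics/c2.png

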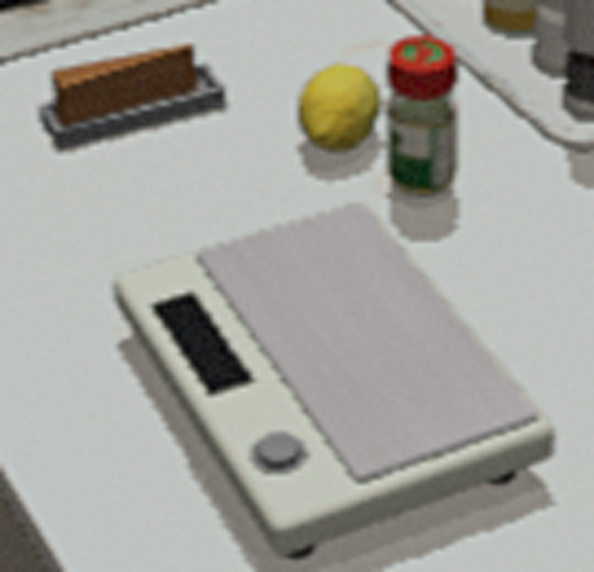

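```bash
R='[{"x":26,"y":-26,"z":-6,"yaw":0.019},{"x":26,"y":-26,"z":-6,"yaw":0.019},{"x":26,"y":-26,"z":-6,"yaw":0.019},{"x":26,"y":-26,"z":-6,"yaw":0.019},{"x":26,"y":-26,"z":-6,"yaw":0.019}]' 
python3 -m crank '[{"x":26,"y":-26,"z":-6,"yaw":0.019},{"x":26,"y":-26,"z":-6,"yaw":0.019},{"x":26,"y":-26,"z":-6,"yaw":0.019},{"x":26,"y":-26,"z":-6,"yaw":0.019},{"x":26,"y":-26,"z":-6,"yaw":0.019}]'
python3 -m crank '[{"x":26,"y":-26,"z":-6,"yaw":0.019},{"x":26,"y":-26,"z":-6,"yaw":0.019},{"x":26,"y":-26,"z":-6,"yaw":0.019},{"x":26,"y":-26,"z":-6,"yaw":0.019},{"x":26,"y":-26,"z":-6,"yaw":0.019}]'
python3 -m crank '[{"x":26,"y":-26,"z":-6,"yaw":0.019},{"x":26,"y":-26,"z":-6,"yaw":0.019},{"x":26,"y":-26,"z":-6,"yaw":0.019},{"x":26,"y":-26,"z":-6,"yaw":0.019},{"x":0,"y":0,"z":0,"yaw":0.0}]'
```

```text
validation failed for argument at $[0]...
validation failed for argument at $[0]...
validation failed for argument at $[0]...
```

```bash

python3 -m crank '[{"x":26,"y":-26,"z":-6,"yaw":0.019,"claw":85},{"x":26,"y":-26,"z":-6,"yaw":0.019,"claw":85},{"x":26,"y":-26,"z":-6,"yaw":0.019,"claw":85},{"x":26,"y":-26,"z":-6,"yaw":0.019,"claw":85},{"x":26,"y":-26,"z":-6,"yaw":0.019,"claw":85}]'
python3 -m crank '[{"x":26,"y":-26,"z":-6,"yaw":0.019,"claw":85},{"x":26,"y":-26,"z":-6,"yaw":0.019,"claw":85},{"x":26,"y":-26,"z":-6,"yaw":0.019,"claw":85},{"x":26,"y":-26,"z":-6,"yaw":0.019,"claw":85},{"x":26,"y":-26,"z":-6,"yaw":0.019,"claw":85}]'
python3 -m crank '[{"x":26,"y":-26,"z":-6,"yaw":0.019,"claw":85},{"x":26,"y":-26,"z":-6,"yaw":0.019,"claw":85},{"x":26,"y":-26,"z":-6,"yaw":0.019,"claw":60},{"x":26,"y":-26,"z":-6,"yaw":0.019,"claw":60},{"x":0,"y":0,"z":0,"yaw":0,"claw":60}]'
```

```text
t: 0.72
tcp_pos: [0.3228, 0.4635, 0.2005]
tool_rot: [-0.34, -3.123, 0.001]
force: [0.1, 0.3, -0.4]
opening: 0.085
finger_force: 0.0
t: 1.35
tcp_pos: [0.4527, 0.3335, 0.1705]
tool_rot: [-0.192, -3.135, 0.001]
force: [0.6, 0.3, 0.8]
opening: 0.0849
finger_force: 0.0
t: 1.98
tcp_pos: [0.5569, 0.2288, 0.1461]
tool_rot: [-0.078, -3.139, 0.001]
force: [-0.5, 0.5, 0.2]
opening: 0.0601
finger_force: 0.0
```

```bash

python3 -m crank '[{"x":10,"y":-11,"z":-15,"yaw":0.019,"claw":60},{"x":10,"y":-11,"z":-25,"yaw":0,"claw":60},{"x":0,"y":0,"z":-30,"yaw":0,"claw":60},{"x":0,"y":0,"z":-30,"yaw":0,"claw":60},{"x":0,"y":0,"z":-15,"yaw":0,"claw":60}]'
python3 -m crank '[{"x":0,"y":0,"z":-6,"yaw":0,"claw":60},{"x":0,"y":0,"z":-4,"yaw":0,"claw":40},{"x":0,"y":0,"z":0,"yaw":0,"claw":30},{"x":0,"y":0,"z":0,"yaw":0,"claw":10},{"x":0,"y":0,"z":0,"yaw":0,"claw":10}]'
python3 -m crank '[{"x":0,"y":0,"z":0,"yaw":0,"claw":5},{"x":0,"y":0,"z":0,"yaw":0,"claw":5},{"x":0,"y":0,"z":0,"yaw":0,"claw":5},{"x":0,"y":0,"z":0,"yaw":0,"claw":5},{"x":0,"y":0,"z":0,"yaw":0,"claw":5}]'
```

```text
t: 2.6
tcp_pos: [0.5744, 0.209, 0.0301]
tool_rot: [-0.043, -3.138, 0.001]
force: [0.8, 0.5, 0.7]
opening: 0.0599
finger_force: 0.0
t: 3.22
tcp_pos: [0.5772, 0.2092, 0.0236]
tool_rot: [0.044, 3.139, 0.002]
force: [-0.6, 2.0, 2.9]
opening: 0.0163
finger_force: 58.2
t: 3.85
tcp_pos: [0.5771, 0.2092, 0.0235]
tool_rot: [0.044, 3.14, 0.002]
force: [-0.6, 2.7, 6.0]
opening: 0.0163
finger_force: 58.5
```

```bash

python3 -m crank '[{"x":0,"y":0,"z":20,"yaw":0,"claw":5},{"x":0,"y":0,"z":30,"yaw":0,"claw":5},{"x":0,"y":0,"z":20,"yaw":-0.1,"claw":5},{"x":-10,"y":-14,"z":0,"yaw":-0.17,"claw":5},{"x":-10,"y":-14,"z":0,"yaw":-0.17,"claw":5}]'
python3 -m crank '[{"x":-14,"y":-16,"z":0,"yaw":-0.17,"claw":5},{"x":-14,"y":-16,"z":0,"yaw":-0.17,"claw":5},{"x":-14,"y":-16,"z":0,"yaw":-0.17,"claw":5},{"x":-14,"y":-16,"z":0,"yaw":-0.17,"claw":5},{"x":-14,"y":-16,"z":0,"yaw":-0.17,"claw":5}]'
python3 -m crank '[{"x":0,"y":0,"z":0,"yaw":-0.17,"claw":5},{"x":0,"y":0,"z":0,"yaw":-0.12,"claw":5},{"x":0,"y":0,"z":-20,"yaw":0,"claw":5},{"x":0,"y":0,"z":-20,"yaw":0,"claw":5},{"x":0,"y":0,"z":0,"yaw":0,"claw":5}]'
python3 - <<'E'
from h import *
a=imaging.snapshot("side"); s=readout.sense(); print(s['tcp_pos'],s['force'])
cv2.imwrite("pics/s3.png",cv2.resize(a[100:270,130:320,::-1],None,fx=3.5,fy=3.5,interpolation=cv2.INTER_CUBIC))
E
```

```text
t: 4.47
tcp_pos: [0.5562, 0.1798, 0.0935]
tool_rot: [0.735, 3.053, -0.002]
force: [0.3, -0.5, 0.1]
opening: 0.0167
finger_force: 58.1
t: 5.1
tcp_pos: [0.4856, 0.0995, 0.0929]
tool_rot: [1.929, 2.478, -0.002]
force: [0.9, -0.5, -1.1]
opening: 0.0164
finger_force: 58.1
t: 5.72
tcp_pos: [0.4846, 0.1001, 0.051]
tool_rot: [-2.261, -2.179, 0.006]
force: [-0.2, 0.4, -0.5]
opening: 0.0159
finger_force: 58.1
[0.48570534 0.10025563 0.05226036] [-0.51322249  0.70546951 -0.0691586 ]
```

View pics/s3.png

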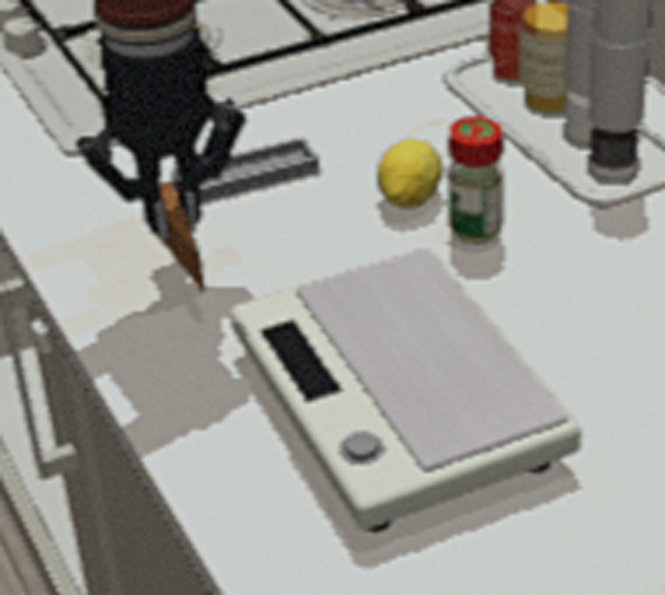

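The wedge is held on edge with its thin end (crop 203,288) pointing at the scale. Nothing else has moved. I'll set it down now.

```bash

python3 -m crank '[{"x":0,"y":0,"z":-15,"yaw":0,"claw":5},{"x":0,"y":0,"z":-10,"yaw":0,"claw":5},{"x":0,"y":0,"z":-4,"yaw":0,"claw":5},{"x":0,"y":0,"z":-2,"yaw":0,"claw":5},{"x":0,"y":0,"z":0,"yaw":0,"claw":5}]'
python3 -m crank '[{"x":0,"y":0,"z":-1,"yaw":0,"claw":5},{"x":0,"y":0,"z":-1,"yaw":0,"claw":5},{"x":0,"y":0,"z":0,"yaw":0,"claw":5},{"x":0,"y":0,"z":0,"yaw":0,"claw":5},{"x":0,"y":0,"z":0,"yaw":0,"claw":5}]'
```

```text
t: 6.4
tcp_pos: [0.4864, 0.1007, 0.0213]
tool_rot: [2.262, 2.18, 0.0]
force: [0.0, 0.3, -0.7]
opening: 0.0161
finger_force: 58.2
t: 7.02
tcp_pos: [0.4863, 0.1007, 0.0193]
tool_rot: [2.262, 2.18, 0.0]
force: [-0.1, 0.1, -0.4]
opening: 0.0166
finger_force: 58.2
```

```bash

python3 -m crank '[{"x":0,"y":0,"z":-1,"yaw":0,"claw":5},{"x":0,"y":0,"z":0,"yaw":0,"claw":5},{"x":0,"y":0,"z":-1,"yaw":0,"claw":5},{"x":0,"y":0,"z":0,"yaw":0,"claw":5},{"x":0,"y":0,"z":0,"yaw":0,"claw":5}]'
```

```text
t: 7.65
tcp_pos: [0.4867, 0.1008, 0.0184]
tool_rot: [-2.262, -2.18, 0.0]
force: [-3.6, 0.4, 7.9]
opening: 0.0163
finger_force: 58.7
```

```bash

python3 -m crank '[{"x":0,"y":0,"z":0,"yaw":0,"claw":30},{"x":0,"y":0,"z":0,"yaw":0,"claw":50},{"x":0,"y":0,"z":0,"yaw":0,"claw":85},{"x":0,"y":0,"z":0,"yaw":0,"claw":85},{"x":0,"y":0,"z":0,"yaw":0,"claw":85}]'
python3 -m crank '[{"x":8,"y":0,"z":0,"yaw":0,"claw":85},{"x":8,"y":0,"z":0,"yaw":0,"claw":85},{"x":8,"y":0,"z":0,"yaw":0,"claw":85},{"x":6,"y":0,"z":0,"yaw":0,"claw":85},{"x":5,"y":0,"z":0,"yaw":0,"claw":85}]'
python3 -m crank '[{"x":5,"y":0,"z":0,"yaw":0,"claw":85},{"x":5,"y":0,"z":0,"yaw":0,"claw":85},{"x":5,"y":0,"z":0,"yaw":0,"claw":85},{"x":4,"y":0,"z":0,"yaw":0,"claw":85},{"x":0,"y":0,"z":0,"yaw":0,"claw":85}]'
python3 - <<'E'
from h import *
a=imaging.snapshot("side"); s=readout.sense(); print(s['tcp_pos'],s['force'])
cv2.imwrite("pics/s4.png",cv2.resize(a[100:240,140:270,::-1],None,fx=4.2,fy=4.2,interpolation=cv2.INTER_CUBIC))
E
```

```text
t: 8.28
tcp_pos: [0.4863, 0.1006, 0.0172]
tool_rot: [-2.262, -2.18, 0.0]
force: [0.5, 0.2, 0.4]
opening: 0.0854
finger_force: 0.0
t: 8.9
tcp_pos: [0.5217, 0.1007, 0.0172]
tool_rot: [-2.262, -2.18, 0.0]
force: [-0.1, 0.6, 0.3]
opening: 0.085
finger_force: 0.1
t: 9.52
tcp_pos: [0.5406, 0.1007, 0.0174]
tool_rot: [2.262, 2.18, 0.0]
force: [0.2, 0.8, 0.0]
opening: 0.0853
finger_force: 0.0
[0.54035741 0.10066402 0.01727025] [ 0.64056803  0.51815542 -0.51247713]
```

View pics/s4.png

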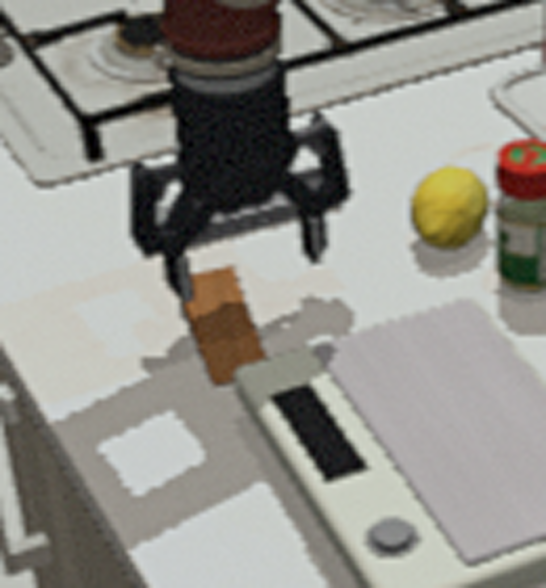

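The wedge has fallen flat between the fingers: butt edge at crop (188,275)-(235,268), thin end at (220,384)-(265,358).

```bash
python3 - <<'E'
from h import *
g=lambda *p:[(140+x/4.2-.5,100+y/4.2-.5) for x,y in p]
b=ray("side",g((188,275),(235,267)),.024); t=ray("side",g((220,384),(265,358)),.003)
print(b.round(4),t.round(4)); d=t.mean(0)-b.mean(0); print(d, np.arctan2(d[1],d[0]), (t.mean(0)+b.mean(0))/2)
E
```

```text
[[0.5082 0.1349 0.024 ]
 [0.5398 0.1275 0.024 ]] [[0.4886 0.0392 0.003 ]
 [0.5254 0.0497 0.003 ]]
[-0.01696832 -0.08674472 -0.021     ] -1.7639691893983702 [0.51550488 0.0878349  0.0135    ]
```

```bash

python3 -m crank '[{"x":0,"y":0,"z":20,"yaw":0,"claw":85},{"x":-11,"y":11,"z":0,"yaw":-0.1,"claw":85},{"x":-10,"y":11,"z":0,"yaw":0,"claw":85},{"x":0,"y":0,"z":-15,"yaw":0,"claw":75},{"x":0,"y":0,"z":-12,"yaw":0,"claw":70}]'
python3 -m crank '[{"x":0,"y":0,"z":-4,"yaw":0,"claw":60},{"x":0,"y":0,"z":0,"yaw":0,"claw":50},{"x":0,"y":0,"z":0,"yaw":0,"claw":45},{"x":0,"y":0,"z":0,"yaw":0,"claw":40},{"x":0,"y":0,"z":0,"yaw":0,"claw":30}]'
python3 -m crank '[{"x":0,"y":0,"z":0,"yaw":0,"claw":30},{"x":0,"y":0,"z":0,"yaw":0,"claw":30},{"x":0,"y":0,"z":0,"yaw":0,"claw":30},{"x":0,"y":0,"z":0,"yaw":0,"claw":30},{"x":0,"y":0,"z":0,"yaw":0,"claw":30}]'
python3 - <<'E'
from h import *
a=imaging.snapshot("side"); s=readout.sense(); print(s['tcp_pos'],s['force'])
cv2.imwrite("pics/s5.png",cv2.resize(a[100:240,140:270,::-1],None,fx=4.2,fy=4.2,interpolation=cv2.INTER_CUBIC))
E
```

```text
t: 10.2
tcp_pos: [0.5188, 0.1226, 0.009]
tool_rot: [-2.367, -2.065, 0.001]
force: [-0.5, -0.1, -0.5]
opening: 0.0698
finger_force: 0.0
t: 10.82
tcp_pos: [0.5201, 0.1227, 0.0071]
tool_rot: [2.368, 2.064, 0.002]
force: [-0.1, -0.5, 3.0]
opening: 0.0385
finger_force: 60.4
t: 11.45
tcp_pos: [0.5201, 0.1227, 0.0071]
tool_rot: [2.368, 2.064, 0.002]
force: [-0.1, 0.3, 5.5]
opening: 0.0386
finger_force: 60.7
[0.52012931 0.12267952 0.00711706] [ 0.28887238 -0.78327847  5.06606768]
```

View pics/s5.png

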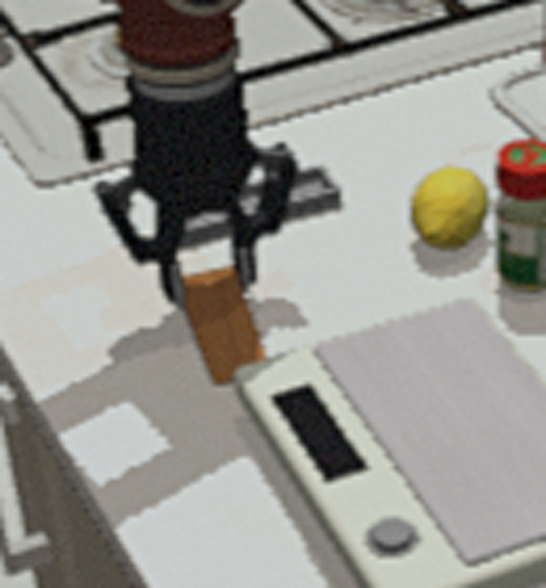

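The wedge is gripped at its butt with the thin end towards the foot. I'll square it up, line it up with the foot and approach.

```bash

python3 -m crank '[{"x":0,"y":0,"z":1,"yaw":0,"claw":30},{"x":-4,"y":0,"z":0,"yaw":0.05,"claw":30},{"x":-4,"y":0,"z":0,"yaw":0.052,"claw":30},{"x":0,"y":0,"z":0,"yaw":0,"claw":30},{"x":0,"y":-10,"z":0,"yaw":0,"claw":30}]'
python3 -m crank '[{"x":-0.4,"y":-10,"z":0,"yaw":0,"claw":30},{"x":-0.4,"y":-10,"z":0,"yaw":0,"claw":30},{"x":-0.4,"y":-10,"z":0,"yaw":0,"claw":30},{"x":-0.4,"y":-10,"z":0,"yaw":0,"claw":30},{"x":-0.4,"y":-8,"z":0,"yaw":0,"claw":30}]'
python3 -m crank '[{"x":0,"y":0,"z":0,"yaw":0,"claw":30},{"x":0,"y":0,"z":0,"yaw":0,"claw":30},{"x":0,"y":-1,"z":0,"yaw":0,"claw":30},{"x":0,"y":-1,"z":0,"yaw":0,"claw":30},{"x":0,"y":-1,"z":0,"yaw":0,"claw":30}]'
python3 - <<'E'
from h import *
a=imaging.snapshot("side"); s=readout.sense(); print(s['tcp_pos'],s['force'])
cv2.imwrite("pics/s6.png",cv2.resize(a[125:255,150:300,::-1],None,fx=4.4,fy=4.4,interpolation=cv2.INTER_CUBIC))
E
```

```text
t: 12.12
tcp_pos: [0.5111, 0.1129, 0.0071]
tool_rot: [-2.259, -2.182, -0.0]
force: [-0.0, 1.3, 1.4]
opening: 0.0388
finger_force: 60.3
t: 12.75
tcp_pos: [0.5091, 0.0638, 0.0071]
tool_rot: [-2.26, -2.182, 0.001]
force: [0.9, 0.4, -0.3]
opening: 0.0386
finger_force: 60.1
t: 13.38
tcp_pos: [0.5092, 0.0617, 0.0072]
tool_rot: [-2.26, -2.182, 0.0]
force: [-0.6, -0.3, -1.1]
opening: 0.0387
finger_force: 60.0
[0.50921013 0.06162838 0.0071891 ] [ 0.61759688  0.24307588 -0.29065198]
```

View pics/s6.png

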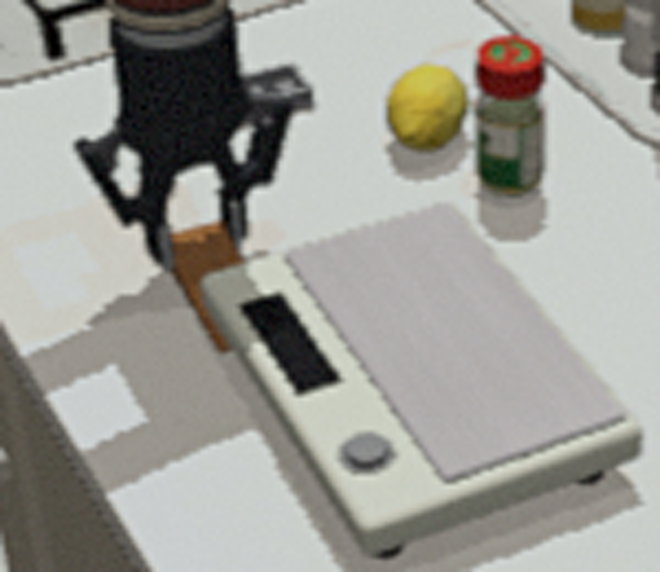

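The wedge is aligned and its tip is going under the housing's left side at (225,350). I'll creep in, checking force between steps.

```bash
cat > chk.py <<'E'
import sys
from rig import readout
f=readout.sense()["force"]; sys.exit(0 if f[1]<2.2 else 1)
E
python3 -m crank '[{"x":0,"y":-2,"z":0,"yaw":0,"claw":30},{"x":0,"y":-2,"z":0,"yaw":0,"claw":30},{"x":0,"y":-2,"z":0,"yaw":0,"claw":30},{"x":0,"y":-1,"z":0,"yaw":0,"claw":30},{"x":0,"y":-1,"z":0,"yaw":0,"claw":30}]' | grep -E "tcp|force" && python3 chk.py &&
python3 -m crank '[{"x":0,"y":-0.6,"z":0,"yaw":0,"claw":30},{"x":0,"y":-0.6,"z":0,"yaw":0,"claw":30},{"x":0,"y":-0.6,"z":0,"yaw":0,"claw":30},{"x":-0.1,"y":-0.6,"z":0,"yaw":0,"claw":30},{"x":0,"y":-0.6,"z":0,"yaw":0,"claw":30}]' | grep -E "tcp|force:" && python3 chk.py &&
python3 -m crank '[{"x":0,"y":-0.6,"z":0,"yaw":0,"claw":30},{"x":0,"y":-0.6,"z":0,"yaw":0,"claw":30},{"x":0,"y":-0.6,"z":0,"yaw":0,"claw":30},{"x":-0.1,"y":-0.6,"z":0,"yaw":0,"claw":30},{"x":0,"y":-0.6,"z":0,"yaw":0,"claw":30}]' | grep -E "tcp|force:" && python3 chk.py &&
python3 -m crank '[{"x":0,"y":-0.6,"z":0,"yaw":0,"claw":30},{"x":0,"y":-0.6,"z":0,"yaw":0,"claw":30},{"x":0,"y":-0.6,"z":0,"yaw":0,"claw":30},{"x":-0.1,"y":-0.6,"z":0,"yaw":0,"claw":30},{"x":0,"y":-0.6,"z":0,"yaw":0,"claw":30}]' | grep -E "tcp|force:" && python3 chk.py &&
python3 -m crank '[{"x":0,"y":-0.6,"z":0,"yaw":0,"claw":30},{"x":0,"y":-0.6,"z":0,"yaw":0,"claw":30},{"x":0,"y":-0.6,"z":0,"yaw":0,"claw":30},{"x":-0.1,"y":-0.6,"z":0,"yaw":0,"claw":30},{"x":0,"y":-0.6,"z":0,"yaw":0,"claw":30}]' | grep -E "tcp|force:"
```

```text
tcp_pos: [0.5093, 0.0536, 0.0073]
force: [-0.3, -0.2, -1.2]
finger_force: 60.0
tcp_pos: [0.5092, 0.0506, 0.0073]
force: [0.3, 0.2, -0.4]
finger_force: 60.0
tcp_pos: [0.5092, 0.0476, 0.0073]
force: [-0.1, 0.4, -0.3]
finger_force: 60.0
tcp_pos: [0.509, 0.0446, 0.0073]
force: [0.6, -0.2, -0.6]
finger_force: 60.0
tcp_pos: [0.5089, 0.0416, 0.0073]
force: [-0.2, -0.6, -0.6]
finger_force: 60.0
```

```bash

python3 -m crank '[{"x":0,"y":-0.6,"z":0,"yaw":0,"claw":30},{"x":0,"y":-0.6,"z":0,"yaw":0,"claw":30},{"x":0,"y":-0.6,"z":0,"yaw":0,"claw":30},{"x":-0.1,"y":-0.6,"z":0,"yaw":0,"claw":30},{"x":0,"y":-0.6,"z":0,"yaw":0,"claw":30}]' | grep -E "tcp|force:" && python3 chk.py &&
python3 -m crank '[{"x":0,"y":-0.6,"z":0,"yaw":0,"claw":30},{"x":0,"y":-0.6,"z":0,"yaw":0,"claw":30},{"x":0,"y":-0.6,"z":0,"yaw":0,"claw":30},{"x":-0.1,"y":-0.6,"z":0,"yaw":0,"claw":30},{"x":0,"y":-0.6,"z":0,"yaw":0,"claw":30}]' | grep -E "tcp|force:" && python3 chk.py &&
python3 -m crank '[{"x":0,"y":-0.6,"z":0,"yaw":0,"claw":30},{"x":0,"y":-0.6,"z":0,"yaw":0,"claw":30},{"x":0,"y":-0.6,"z":0,"yaw":0,"claw":30},{"x":-0.1,"y":-0.6,"z":0,"yaw":0,"claw":30},{"x":0,"y":-0.6,"z":0,"yaw":0,"claw":30}]' | grep -E "tcp|force:" && python3 chk.py &&
python3 -m crank '[{"x":0,"y":-0.6,"z":0,"yaw":0,"claw":30},{"x":0,"y":-0.6,"z":0,"yaw":0,"claw":30},{"x":0,"y":-0.6,"z":0,"yaw":0,"claw":30},{"x":-0.1,"y":-0.6,"z":0,"yaw":0,"claw":30},{"x":0,"y":-0.6,"z":0,"yaw":0,"claw":30}]' | grep -E "tcp|force:" && python3 chk.py &&
python3 -m crank '[{"x":0,"y":-0.6,"z":0,"yaw":0,"claw":30},{"x":0,"y":-0.6,"z":0,"yaw":0,"claw":30},{"x":0,"y":-0.6,"z":0,"yaw":0,"claw":30},{"x":-0.1,"y":-0.6,"z":0,"yaw":0,"claw":30},{"x":0,"y":-0.6,"z":0,"yaw":0,"claw":30}]' | grep -E "tcp|force:"
```

```text
tcp_pos: [0.5088, 0.0386, 0.0073]
force: [-0.3, -0.1, -0.8]
finger_force: 60.0
tcp_pos: [0.5087, 0.0356, 0.0073]
force: [1.2, -0.1, 0.2]
finger_force: 60.0
tcp_pos: [0.5086, 0.0326, 0.0073]
force: [0.4, -0.4, -0.5]
finger_force: 60.0
tcp_pos: [0.5085, 0.0296, 0.0073]
force: [-0.6, -0.3, -0.4]
finger_force: 60.0
tcp_pos: [0.5083, 0.0271, 0.0072]
force: [0.6, 3.3, -1.1]
finger_force: 60.1
```

```bash

python3 -m crank '[{"x":0,"y":0,"z":-0.4,"yaw":0,"claw":30},{"x":0,"y":0,"z":-0.4,"yaw":0,"claw":30},{"x":0,"y":-0.3,"z":0,"yaw":0,"claw":30},{"x":0,"y":-0.3,"z":0,"yaw":0,"claw":30},{"x":0,"y":0,"z":0,"yaw":0,"claw":30}]' | grep -E "tcp|force:"
```

```text
tcp_pos: [0.5084, 0.0269, 0.0071]
force: [-3.5, 6.2, 5.0]
finger_force: 60.9
```

```bash

python3 -m crank '[{"x":0,"y":0,"z":0.2,"yaw":0,"claw":30},{"x":0,"y":-0.2,"z":0,"yaw":0,"claw":30},{"x":0,"y":-0.2,"z":0,"yaw":0,"claw":30},{"x":0,"y":0,"z":0,"yaw":0,"claw":30},{"x":0,"y":0,"z":0,"yaw":0,"claw":30}]' | grep -E "tcp|force:"
```

```text
tcp_pos: [0.5085, 0.0267, 0.0071]
force: [-1.0, 6.4, 3.8]
finger_force: 60.7
```

```bash

python3 -m crank '[{"x":0,"y":-0.2,"z":0.2,"yaw":0,"claw":30},{"x":0,"y":-0.2,"z":0,"yaw":0,"claw":30},{"x":0,"y":0,"z":0,"yaw":0,"claw":30},{"x":0,"y":0,"z":0,"yaw":0,"claw":30},{"x":0,"y":0,"z":0,"yaw":0,"claw":30}]' | grep -E "tcp|force:"
```

```text
tcp_pos: [0.5085, 0.0264, 0.0071]
force: [-1.3, 7.8, 2.0]
finger_force: 60.5
```

Tight at about 7 N. I'll release gently and look.

```bash

python3 -m crank '[{"x":0,"y":0,"z":0,"yaw":0,"claw":45},{"x":0,"y":0,"z":0,"yaw":0,"claw":55},{"x":0,"y":0,"z":0,"yaw":0,"claw":60},{"x":0,"y":0,"z":0,"yaw":0,"claw":60},{"x":0,"y":0,"z":0,"yaw":0,"claw":60}]'
python3 -m crank '[{"x":0,"y":10,"z":0,"yaw":0,"claw":60},{"x":0,"y":20,"z":0,"yaw":0,"claw":60},{"x":0,"y":20,"z":0,"yaw":0,"claw":60},{"x":0,"y":20,"z":30,"yaw":0,"claw":60},{"x":0,"y":0,"z":40,"yaw":0,"claw":60}]'
python3 - <<'E'
from h import *
a=imaging.snapshot("side"); b=imaging.snapshot("top")
A=cv2.resize(a[125:255,160:305,::-1],None,fx=4.4,fy=4.4,interpolation=cv2.INTER_CUBIC)
cv2.imwrite("pics/s7.png",A); cv2.imwrite("pics/t7.png",b[:,:,::-1])
E
```

```text
t: 22.18
tcp_pos: [0.5084, 0.0251, 0.0069]
tool_rot: [2.26, 2.182, -0.0]
force: [-0.3, -0.1, 0.5]
opening: 0.0602
finger_force: 0.0
t: 22.8
tcp_pos: [0.507, 0.0969, 0.0763]
tool_rot: [-2.256, -2.183, 0.004]
force: [0.4, 0.3, -0.1]
opening: 0.0599
finger_force: 0.0
```

View pics/s7.png

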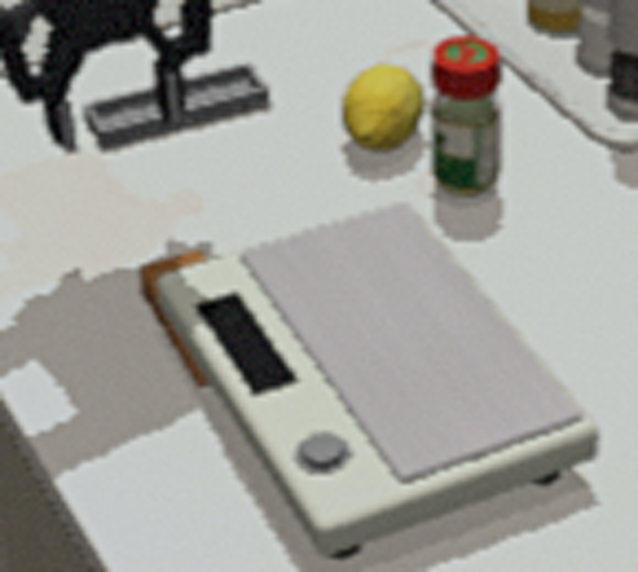

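The wedge stays jammed under the left front corner (butt at crop (175,265)), and the scale looks unmoved and level. Next is the key.

```bash

python3 -m crank '[{"x":0,"y":0,"z":30,"yaw":0,"claw":0},{"x":0,"y":-20,"z":10,"yaw":0,"claw":0},{"x":0,"y":-34,"z":0,"yaw":0,"claw":0},{"x":0,"y":-34,"z":0,"yaw":0,"claw":0},{"x":0,"y":-34,"z":0,"yaw":0,"claw":0}]'
python3 -m crank '[{"x":0,"y":-34,"z":0,"yaw":0,"claw":0},{"x":0,"y":-34,"z":0,"yaw":0,"claw":0},{"x":0,"y":-34,"z":0,"yaw":0,"claw":0},{"x":0,"y":-34,"z":0,"yaw":0,"claw":0},{"x":-4,"y":-34,"z":0,"yaw":0,"claw":0}]'
python3 -m crank '[{"x":0,"y":0,"z":0,"yaw":0,"claw":0},{"x":0,"y":0,"z":-20,"yaw":0,"claw":0},{"x":0,"y":0,"z":-20,"yaw":0,"claw":0},{"x":0,"y":0,"z":-12,"yaw":0,"claw":0},{"x":0,"y":0,"z":0,"yaw":0,"claw":0}]'
python3 - <<'E'
from h import *
a=imaging.snapshot("side"); print(readout.sense()['tcp_pos'])
cv2.imwrite("pics/s8.png",cv2.resize(a[125:255,160:305,::-1],None,fx=4.4,fy=4.4,interpolation=cv2.INTER_CUBIC))
E
```

```text
t: 23.52
tcp_pos: [0.508, -0.0273, 0.1161]
tool_rot: [-2.259, -2.182, 0.001]
force: [-0.1, 0.0, 0.7]
opening: 0.0001
finger_force: 0.0
t: 24.15
tcp_pos: [0.5042, -0.1973, 0.116]
tool_rot: [-2.259, -2.182, 0.0]
force: [-0.0, 0.1, -0.0]
opening: 0.0004
finger_force: 0.0
t: 24.78
tcp_pos: [0.5032, -0.1955, 0.0627]
tool_rot: [-2.256, -2.181, 0.002]
force: [-0.9, -0.3, 0.4]
opening: -0.0002
finger_force: 0.0
[ 0.50400197 -0.1961114   0.06395632]
```

View pics/s8.png

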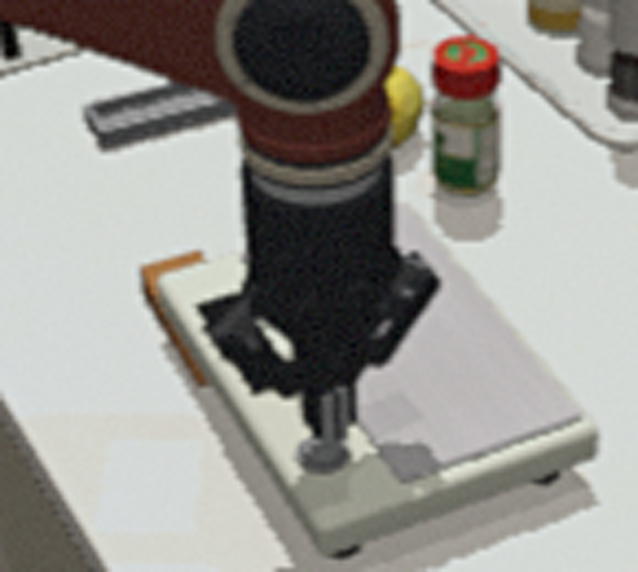

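The closed fingers are just above the key (crop 325,440). Pressing it now.

```bash

python3 -m crank '[{"x":0,"y":0,"z":-6,"yaw":0,"claw":0},{"x":0,"y":0,"z":-4,"yaw":0,"claw":0},{"x":0,"y":0,"z":-1.5,"yaw":0,"claw":0},{"x":0,"y":0,"z":0,"yaw":0,"claw":0},{"x":0,"y":0,"z":0,"yaw":0,"claw":0}]' | grep -E "tcp|force:"
python3 -m crank '[{"x":0,"y":0,"z":-1,"yaw":0,"claw":0},{"x":0,"y":0,"z":-1,"yaw":0,"claw":0},{"x":0,"y":0,"z":0,"yaw":0,"claw":0},{"x":0,"y":0,"z":0,"yaw":0,"claw":0},{"x":0,"y":0,"z":0,"yaw":0,"claw":0}]' | grep -E "tcp|force:"
```

```text
tcp_pos: [0.5045, -0.1968, 0.0536]
force: [-0.5, 0.0, 1.1]
finger_force: 0.0
tcp_pos: [0.5046, -0.1968, 0.0516]
force: [-0.8, 0.1, 2.3]
finger_force: 1.1
```

```bash

python3 -m crank '[{"x":0,"y":0,"z":-1,"yaw":0,"claw":0},{"x":0,"y":0,"z":-0.8,"yaw":0,"claw":0},{"x":0,"y":0,"z":0,"yaw":0,"claw":0},{"x":0,"y":0,"z":0,"yaw":0,"claw":0},{"x":0,"y":0,"z":0,"yaw":0,"claw":0}]' | grep -E "tcp|force:"
python3 -m crank '[{"x":0,"y":0,"z":-0.7,"yaw":0,"claw":0},{"x":0,"y":0,"z":0,"yaw":0,"claw":0},{"x":0,"y":0,"z":0,"yaw":0,"claw":0},{"x":0,"y":0,"z":0,"yaw":0,"claw":0},{"x":0,"y":0,"z":0,"yaw":0,"claw":0}]' | grep -E "tcp|force:"
```

```text
tcp_pos: [0.5046, -0.1968, 0.0497]
force: [-0.7, -0.2, 2.7]
finger_force: 1.5
tcp_pos: [0.5045, -0.1968, 0.049]
force: [0.6, -0.8, 2.9]
finger_force: 1.6
```

```bash

python3 -m crank '[{"x":0,"y":0,"z":-0.5,"yaw":0,"claw":0},{"x":0,"y":0,"z":0,"yaw":0,"claw":0},{"x":0,"y":0,"z":-0.4,"yaw":0,"claw":0},{"x":0,"y":0,"z":0,"yaw":0,"claw":0},{"x":0,"y":0,"z":0,"yaw":0,"claw":0}]' | grep -E "tcp|force:"
```

```text
tcp_pos: [0.5046, -0.1969, 0.0485]
force: [-0.0, 0.3, 6.3]
finger_force: 2.9
```

The key is at its stop. Lifting off and checking.

```bash

python3 -m crank '[{"x":0,"y":0,"z":3,"yaw":0,"claw":0},{"x":0,"y":0,"z":5,"yaw":0,"claw":0},{"x":0,"y":0,"z":20,"yaw":0,"claw":0},{"x":0,"y":0,"z":40,"yaw":0,"claw":0},{"x":0,"y":0,"z":40,"yaw":0,"claw":0}]'
python3 -m crank '[{"x":0,"y":0,"z":20,"yaw":0,"claw":0},{"x":0,"y":0,"z":0,"yaw":0,"claw":0},{"x":0,"y":0,"z":0,"yaw":0,"claw":0},{"x":0,"y":0,"z":0,"yaw":0,"claw":0},{"x":0,"y":0,"z":0,"yaw":0,"claw":0}]'
python3 - <<'E'
from h import *
a=imaging.snapshot("side")
cv2.imwrite("pics/s9.png",cv2.resize(a[125:255,160:305,::-1],None,fx=4.4,fy=4.4,interpolation=cv2.INTER_CUBIC))
E
```

```text
t: 28.58
tcp_pos: [0.5038, -0.1963, 0.1575]
tool_rot: [-2.259, -2.181, 0.001]
force: [1.3, 0.0, -0.8]
opening: -0.0001
finger_force: 0.0
t: 29.2
tcp_pos: [0.5038, -0.1964, 0.1745]
tool_rot: [-2.258, -2.18, 0.001]
force: [-0.4, 0.0, -0.2]
opening: -0.0001
finger_force: 0.0
```

View pics/s9.png

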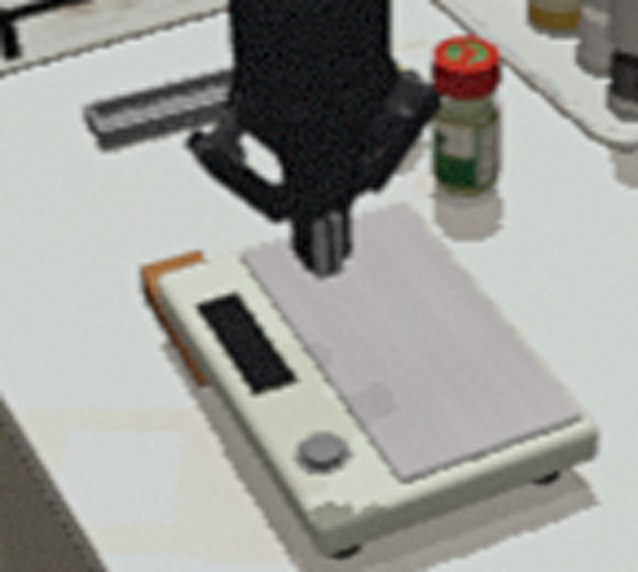

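The wedge is still in place, the scale hasn't moved, the key at (323,452) is up, and the arm is clear.

```bash
python3 -c "
from rig import manip
print(manip.job_done())"
```

```text
the job is handed in; nothing more can be done
None
```

I handed the job in at about 29 s, with no verdict returned: the wedge was laid flat, then jammed under the short foot at about 7 N and let go, the zero key was pressed to its stop and released, and the last picture shows the scale unmoved and the arm clear.

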